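# Clamp the foot block onto the laptop-stand board

## Task

A foot block lies on a laptop-stand board in the bar clamp on the desk. Take the sliding jaw by its head, at the bar, and slide it down until its foot stands on the block; press on gently, without ramming it, until you feel it tilt and bind on the bar, so that it stays tight by itself when you let go. Then screw the handle about three quarters of a turn clockwise (seen from above) so that the block is held firmly but not crushed; leave board and block where they lie and the rest of the desk undisturbed.

Things in the scene. Friction and masses are not known exactly. Their poses are not given: they have to be found in the camera images.
- clamp: Fixed F-clamp stand of dark steel: flat foot plate 230 x 130 x 12 mm (x -40 to 190, y -65 to 65 mm) with an upright flat steel bar, 8 mm (x) by 24 mm (y), its top 125 mm above the desk. Origin: on the desk, on the bar's axis; z up; +x points from the bar along the jaw's arm, over the board.
- jaw: Loose sliding jaw on the bar, dark iron, 0.36 kg: head 32 x 36 mm, 34 mm tall, around the bar; arm 16 mm wide along +x; 88 mm out the screw, handle above, domed steel foot (20 mm wide) below. Origin: on the bar's axis at the head's underside, z up. Its foot ends 17 to 24 mm below that (the screw starts anywhere). At the start it hangs arm-down by its play (pose reads level) and holds itself.
- jaw_head (a point): Where to take the jaw's head: on the bar's axis, 12 mm below the head's top; the cheeks to pinch are 36 mm apart along the clamp's y. Here it slides with under about 10 N. Once the foot stands on the block, the head sinks some 5 mm more while the jaw tilts 3.5 degrees, then it binds and the force rises steeply; a slow push of 15 to 30 N leaves it bound with about 4 to 9 N under the foot.
- handle (a point): Centre of the wooden ball, 32 mm across, that tops the screw's handle; below it an 18 mm thick neck, 25 mm long, then the jaw's arm. Clockwise from above tightens, with about 0.05 N m; it keeps its height on the arm, stays where it is left, and the foot comes out 6 mm per turn. With the jaw bound on the block each radian adds about 4 to 5 N under the foot.
- block: Foot block of brown wood, 55 x 75 x 20 mm, lying loose on the board under the jaw's foot. Origin: centre of its underside; x along the 55 mm side, z up.
- board: Laptop-stand board of pale wood, 120 x 160 x 18 mm, lying loose on the foot plate. Origin: centre of its underside; z up.
- mug: Bystander: white mug, 80 mm across, 75 mm tall, beyond the end of the clamp. Origin: centre of its underside.
- glasses: Bystander: wire spectacles, about 115 x 130 mm, 47 mm tall, beside the clamp. Origin: on the desk under the bridge, z up.
- notebook: Bystander: black notebook with a pen on it, 90 x 140 mm, 19 mm tall, beside the clamp. Origin: centre of its underside.
- bar_top (a point): Top end of the fixed upright bar, 125 mm above the desk. The bar goes up through the jaw's head and so stands between fingers that hold the head (at most 43 mm above point jaw_head).

How it is judged:
By the outcome, as a careful person would: the job done as asked, in the order asked, and still so for the second after the job is handed in, with the robot touching nothing.
It also fails if it takes over 61 s, if anything falls off the work surface, if the arm or the gripper's body presses on something with over 40 N, if the wrist force passes 120 N, or if a joint passes its speed limit or range.

## Robot

A 7-joint arm with a two-finger parallel gripper is mounted at the origin on the work surface. World frame = base frame: x ahead of the robot, y to its left, z up, the work surface at z = 0. Lengths are in m, angles in rad, forces in N, time in s.
With the tool pointing down it reaches from about 0.4 to 0.85 m from the base axis. Payload 10.4 kg.
Tool frame: the origin (TCP) lies on the centre line of the jaws, within the pads' length; the fingertips stand 14 mm ahead of it and the grasp point (between the pads) lies 5 mm behind it (manip.tip_reach is the distance from the TCP to the fingertips, in m); z points along the fingers, y is the line along which they close (so a half turn about z gives the same grasp; the last joint's range is limited). The gripper opens to 85 mm and grips with 20 to 120 N. Pads are 22 mm wide; open, the fingers measure 114 mm over their backs; the gripper's body (76 mm by 85 mm) begins 54 mm behind the grasp point. The pads swing forward as they close: fully open they stand 13 mm farther back than shut.
Start: joints at [1.289, 0.332, -0.065, 1.46, 0.022, 1.35, -0.088], TCP at [0.16, -0.604, 0.245] pointing down, gripper open.
Joint ranges: [-2.6, 2.6], [-0.5, 2.12], [-1.47, 1.34], [0.16, 2.42], [-1.27, 4.41], [0.06, 2.06], [-2.6, 2.6]. Speed limits (rad/s): [2.22, 2.22, 2.79, 2.79, 3.14, 3.14, 3.14].

## Interface

Orientations are given as a unit quaternion [x, y, z, w].
In Python, from workcell import manip gives the robot as it stands.
- The arm moves only by the shell command python3 -m pendant 'ROWS' [FORCE]. ROWS is JSON, a list of rows, each a list of 7 numbers: the shift along the tool's x, y, z in units of 50 mm (1.0 is 50 mm), then the turn, a rotation vector about the tool's x, y, z in units of 8 degrees (1.0 is 8 degrees), then the opening, from -1 (shut) to 1 (fully open), so that 0 is half open. In form: [[dx, dy, dz, ax, ay, az, jaw], ...]. A call has exactly 10 rows; each row is the pose to reach, as a shift and turn from the pose commanded when the call began, along the tool's axes at that moment; what a row does not reach only later rows make up. A row lasts 1/8 s, in which the tool goes at most 62.5 mm and 10.7 degrees, less where a joint would pass 70% of its speed; a pose out of reach is approached as far as the arm can. A call with a gripper value outside its range is refused whole. The fingers move at their own pace and stop on an object; FORCE is the grip in N (left out, the last holds). Time passes only in rows, so rows that repeat a pose let the fingers close, or fill a call up. It gives the time, the measured TCP pose, the force, the opening and the grip force at its end, in the units of the state.
- manip.get_obs(): the state, without advancing time (a new reading comes with each control period).
- manip.camera(name): name is "side" or "top"; returns (picture, depth): 420x560x3 uint8, red, green, blue; 420x560 float32, m along the optical axis (not along the pixel's ray), 0 where there is no reading.
- manip.get_calibration(name): a dict with "fx", "fy", "cx", "cy" (pixels), "xyz" and "orientation" of the camera in the world. Camera axes: x right, y up, looking along -z (the intrinsics and any distortion apply to the point x, -y, -z); pixel columns grow to the right and rows downward; lengths in m; the calibration is good to about 2 mm. A picture is of the moment at which its call begins. get_calibration takes no time and is no camera call.
- manip.hand_in(): hands the job in; it is judged then, once.
Trained networks look in the newest picture that a camera, given by its name, has taken for a name from the list of things; names that differ only in an ending like _2 or _b are one class to them, and where a whole thing is asked for, a point or a joint stands for the part that bears it (a point fixed in the world has none). Each returns a list of dicts, best first, with "p" (0 to 1); they miss things now and then, are a little off and sometimes report something else, mostly with a low value. They report only what shows in the picture. A call takes as long as a camera call.
- manip.find_in(thing, camera): "box" ([left, top, right, bottom] in pixels, round what is visible of it).
- manip.trace(thing, camera): "pixels" (420x560 bool, what is visible of it) and "box" ([left, top, right, bottom] in pixels, round what is visible of it).
- manip.tip_of(thing, camera): "pixel" ([column, row] in pixels: a listed point, or the origin of a listed thing).
The state is a dict: "clock": time; "joint_pos": joint angles; "joint_velocities": joint speeds; "tau": joint torques, N m; "position": TCP position; "ee_rot": TCP orientation; "ft_force": force on the tool from outside, world axes, zero at the start; "torque": the same for the moment, N m; "grip_width": opening from 0.0 (shut) to 1.0 (fully open); "grasp_force": force on a finger pad.
Only numpy, scipy, OpenCV 4.12 (cv2) and the standard library are available. Lean on these libraries where they do the work, as an engineer would, in place of code of your own. Each camera call takes 0.05 s, during which the arm holds its last target. There are 200 camera calls.

## Working session

There is one attempt and no reset: what is moved stays moved. The work goes in short steps, Python scripts to look and compute and a shell command to move; the robot and the scene stay as the last step left them, time stands still between calls to the robot, and variables do not carry over. Pictures are saved under pics/ and viewed, at most 10 in all, crops included, and the job is handed in when it is done.

```bash
ls; mkdir -p pics; cat > h.py <<'E'
from workcell import manip
import numpy as np, cv2
from scipy.spatial.transform import Rotation as R
def ray(cal,px):
    d=np.array([(px[0]-cal["cx"])/cal["fx"],-(px[1]-cal["cy"])/cal["fy"],-1.0])
    return R.from_quat(cal["orientation"]).apply(d)
def at_depth(cal,px,z): return np.array(cal["xyz"])+ray(cal,px)*z
def at_z(cal,px,z):
    r=ray(cal,px);o=np.array(cal["xyz"]);return o+r*(z-o[2])/r[2]
def med(dep,px):
    c,r=int(round(px[0])),int(round(px[1]));w=dep[max(r-1,0):r+2,max(c-1,0):c+2];w=w[w>0];return float(np.median(w)) if w.size else 0
def tri(c1,p1,c2,p2):
    A=[];b=[]
    for c,p in((c1,p1),(c2,p2)):
        r=ray(c,p);r/=np.linalg.norm(r);M=np.eye(3)-np.outer(r,r);A.append(M);b.append(M@np.array(c["xyz"]))
    x=np.linalg.solve(A[0]+A[1],b[0]+b[1])
    return x
E
python3 - <<'E'
from h import *
np.set_printoptions(precision=4,suppress=True)
print(manip.get_obs(), manip.tip_reach)
T={}
for n in("side","top"):
    p,d=manip.camera(n);c=manip.get_calibration(n);print(n,c)
    cv2.imwrite(f"pics/{n}0.png",p[...,::-1]);np.save(f"{n}0.npy",d)
    for t in("jaw_head","handle","bar_top","jaw","clamp","block","board","mug","glasses","notebook"):
        r=manip.tip_of(t,n)
        for k in r[:1]:
            px=k["pixel"];T[n,t]=px;print(t,round(k["p"],2),np.round(px,1),at_depth(c,px,med(d,px)))
for t in("jaw_head","handle","bar_top","jaw","clamp","block","board"):
    if("side",t)in T and("top",t)in T:print("tri",t,tri(manip.get_calibration("side"),T["side",t],manip.get_calibration("top"),T["top",t]))
E
```

```text
pics
{'clock': 0.0, 'joint_pos': array([ 1.2894,  0.3329, -0.0647,  1.4609,  0.0216,  1.3499, -0.0885]), 'joint_velocities': array([ 0.001 , -0.0011,  0.0016,  0.0007,  0.0007, -0.0009, -0.0005]), 'tau': array([ -0.0003, -62.5437,   0.0492, -39.1615,   0.0162,   0.0097,
        -0.    ]), 'position': array([ 0.1598, -0.6039,  0.2445]), 'ee_rot': array([ 0.9916,  0.129 , -0.0001, -0.0007]), 'ft_force': array([-0.53  , -0.1388,  1.0584]), 'torque': array([0.0167, 0.0178, 0.0061]), 'grasp_force': 0.0, 'grip_width': 0.998668475029342} 0.014
side {'fx': 392.58547875486914, 'fy': 392.58547875486914, 'cx': 279.60975387921115, 'cy': 206.88828498737328, 'xyz': array([ 0.5194, -0.4957,  0.672 ]), 'orientation': array([ 0.3954, -0.0172, -0.0595,  0.9164])}
jaw_head 0.64 [277.8 312.3] [ 0.5496 -0.1584  0.1217]
handle 0.68 [249. 254.] [ 0.5128 -0.0777  0.1755]
bar_top 0.63 [277.  309.2] [ 0.5492 -0.1504  0.1181]
jaw 0.79 [277.3 318.7] [ 0.548  -0.1627  0.11  ]
clamp 0.66 [282.3 344.5] [ 0.5557 -0.1576  0.0133]
block 0.84 [253.6 298.4] [ 0.5125 -0.0795  0.05  ]
mug 0.95 [237.8 242.8] [0.4892 0.071
[... 355 characters left out ...]
5405 -0.1457  0.1194]
handle 0.71 [352.2 230.8] [ 0.5133 -0.0611  0.1874]
bar_top 0.73 [393.4 217.2] [ 0.5486 -0.149   0.1231]
jaw 0.59 [391.4 225.8] [ 0.5333 -0.1465  0.1143]
clamp 0.63 [380.5 225.9] [ 0.5329 -0.1255  0.1147]
block 0.78 [348.9 243.1] [ 0.5014 -0.0667  0.0953]
board 0.96 [334.9 239.3] [ 0.5139 -0.0442  0.0504]
mug 0.7 [256.5 248.5] [0.4984 0.1165 0.0073]
glasses 0.69 [335.9 238.7] [ 0.5152 -0.0462  0.0503]
notebook 0.79 [320.8 174.8] [ 0.6573 -0.0194  0.0123]
tri jaw_head [ 0.5467 -0.1485  0.1044]
tri handle [ 0.5147 -0.0649  0.1609]
tri bar_top [ 0.5493 -0.1502  0.1178]
tri jaw [ 0.543  -0.1513  0.089 ]
tri clamp [ 0.5535 -0.148  -0.0066]
tri block [ 0.51   -0.0735  0.0402]
```

```bash
python3 - <<'E'
import cv2
a=cv2.imread("pics/side0.png");b=cv2.imread("pics/top0.png")
cv2.imwrite("pics/c1.png",cv2.resize(a[200:400,150:390],(720,600),interpolation=cv2.INTER_CUBIC))
cv2.imwrite("pics/c2.png",cv2.resize(b[140:320,220:460],(800,600),interpolation=cv2.INTER_CUBIC))
E
```

```text
(no output)
```

View pics/c1.png

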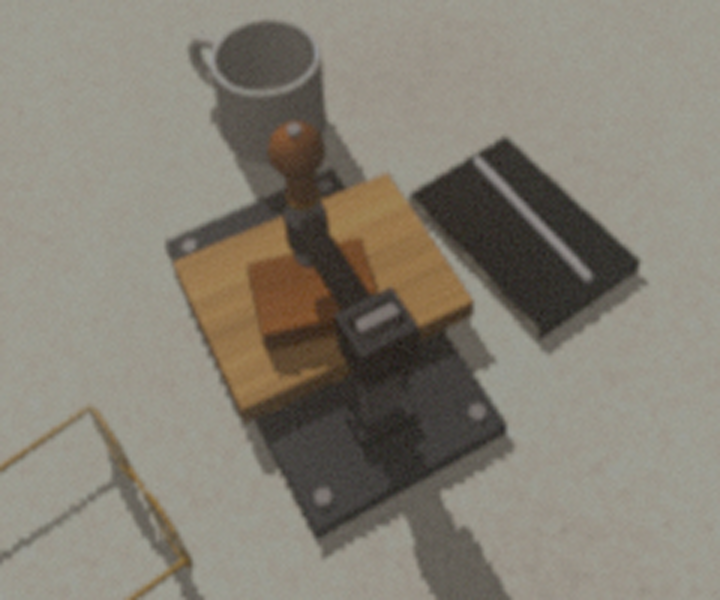

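View pics/c2.png

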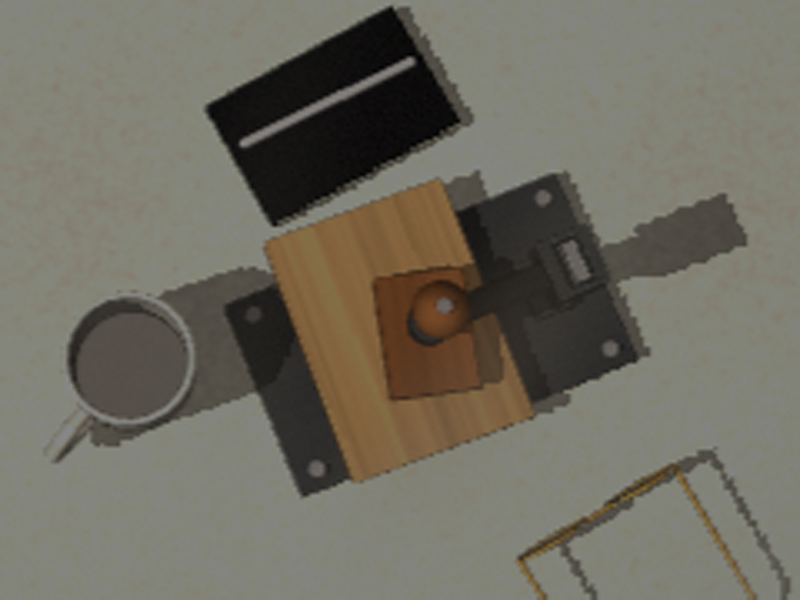

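The side crop shows the head at about (376,320), with the bar end just level with its top. The ball is at (296,150), the block sits on the board under the foot, and the mug, notebook and glasses stand clear. In the top crop the bar end is at (575,258), the ball at (440,308) and the plate screws at (543,198), (611,348), (317,468) and (254,315).

```bash
python3 - <<'E'
from h import *
np.set_printoptions(precision=4,suppress=True)
ct,cs=manip.get_calibration("top"),manip.get_calibration("side")
tp=lambda x,y:(220+x*.3,140+y*.3)
sp=lambda x,y:(150+x/3,200+y/3)
S=[at_z(ct,tp(*p),.013) for p in((543,198),(611,348),(317,468),(254,315))]
print("screws top",np.array(S)); S2=[at_z(cs,sp(*p),.013) for p in((477,411),(323,496),(189,244))];print("screws side",np.array(S2))
yaw=lambda v:np.degrees(np.arctan2(v[1],v[0]))
print("yaw x",yaw(S[3]-S[0]),yaw(S[2]-S[1]),yaw(S[0]-S[1])+90-180, yaw(S2[0]-S2[1])+90)
print("bartop",at_z(ct,tp(575,258),.125),at_z(cs,sp(378,318),.125))
print("ball tri",tri(ct,tp(440,308),cs,sp(296,150)))
d=np.load("top0.npy");ds=np.load("side0.npy")
for n,dd,c in(("top",d,ct),("side",ds,cs)):
    r,q=np.mgrid[0:420,0:560];P=np.array(c["xyz"])+np.stack([(q-c["cx"])/c["fx"],-(r-c["cy"])/c["fy"],-np.ones_like(q)],-1)@R.from_quat(c["orientation"]).as_matrix().T*dd[...,None]
    m=(dd>0)&(np.hypot(P[...,0]-.549,P[...,1]+.15)<.03)&(P[...,2]>.06);p=P[m]
    print(n,"head z hist",np.histogram(p[:,2],bins=np.arange(.06,.135,.005)))
    t=p[(p[:,2]>.1)]; print("top mean",t.mean(0),t.min(0),t.max(0), cv2.minAreaRect((t[:,:2]*1000).astype(np.float32)))
    m=(dd>0)&(np.hypot(P[...,0]-.514,P[...,1]+.065)<.03)&(P[...,2]>.14);p=P[m];print("ball",p.mean(0),p.min(0),p.max(0))
    A=np.c_[2*p,np.ones(len(p))];x=np.linalg.lstsq(A,(p**2).sum(1),rcond=None)[0];print("sphere",x[:3],np.sqrt(x[3]+x[:3]@x[:3]))
E
```

```text
screws top [[ 0.6044 -0.1513  0.013 ]
 [ 0.5085 -0.1915  0.013 ]
 [ 0.4325 -0.006   0.013 ]
 [ 0.5279  0.0333  0.013 ]]
screws side [[ 0.6054 -0.1495  0.013 ]
 [ 0.509  -0.1895  0.013 ]
 [ 0.4329 -0.0031  0.013 ]]
yaw x 112.5118367490711 112.28562121040783 -67.2290600073725 112.57511298678182
bartop [ 0.5479 -0.1469  0.125 ] [ 0.5479 -0.1487  0.125 ]
ball tri [ 0.5128 -0.0632  0.1686]
top head z hist (array([  0,   0,   0,   0,   0,   5,   6,  10,  21,  22,  49,  97, 157,
        28,   0]), array([0.06 , 0.065, 0.07 , 0.075, 0.08 , 0.085, 0.09 , 0.095, 0.1  ,
       0.105, 0.11 , 0.115, 0.12 , 0.125, 0.13 , 0.135]))
top mean [ 0.5457 -0.1431  0.1182] [ 0.5247 -0.1657  0.1   ] [ 0.5693 -0.1217  0.1282] ((545.4331665039062, -141.62232971191406), (36.11378860473633, 40.4318733215332), 22.161680221557617)
ball [ 0.5117 -0.0611  0.1801] [ 0.4971 -0.077   0.1644] [ 0.5276 -0.0464  0.1897]
sphere [ 0.5128 -0.062   0.172 ] 0.01458644398622217
side head z hist (array([ 16,   0,   0,   0,   0,  16,  45,  45,  46,  49,  77, 139, 232,
        56,   0]), array([0.06 , 0.065, 0.07 , 0.075, 0.08 , 0.085, 0.09 , 0.095, 0.1  ,
       0.105, 0.11 , 0.115, 0.12 , 0.125, 0.13 , 0.135]))
top mean [ 0.5462 -0.15    0.1174] [ 0.5243 -0.1684  0.1001] [ 0.5684 -0.1212  0.1276] ((544.9384155273438, -142.84405517578125), (36.31057357788086, 42.98025131225586), 22.91297149658203)
ball [ 0.5124 -0.0698  0.1729] [ 0.4966 -0.079   0.14  ] [ 0.5272 -0.0515  0.1889]
sphere [ 0.5126 -0.0595  0.1645] 0.020768718441203305
```

```bash
python3 -m pendant '[[0.98,-0.68,0,0,0,-1.22,1],[1.97,-1.37,0,0,0,-2.44,1],[2.95,-2.05,0,0,0,-3.66,1],[3.93,-2.73,0,0,0,-4.88,1],[4.91,-3.42,0,0,0,-6.1,1],[5.9,-4.1,0,0,0,-7.32,1],[6.88,-4.78,0,0,0,-8.54,1],[7.86,-5.46,0,0,0,-9.76,1],[8.85,-6.15,0,0,0,-10.98,1],[9.83,-6.83,0,0,0,-12.2,1]]' 40; python3 -c "
from h import *
o=manip.get_obs();print(o['position'],o['joint_pos'],R.from_quat(o['ee_rot']).as_matrix().round(3))"
```

```text
clock: 2.35
position: [0.5488, -0.1469, 0.2456]
ee_rot: [0.554, 0.833, -0.0, 0.0]
ft_force: [0.4, -0.6, 0.4]
grip_width: 0.998
grasp_force: 0.0
[ 0.54876021 -0.14687529  0.24564318] [ 0.71271826  0.26577771 -0.63031097  1.58917971  0.1603064   1.33810381
  0.45875094] [[-0.386  0.922  0.001]
 [ 0.922  0.386 -0.001]
 [-0.001  0.    -1.   ]]
```

```bash
python3 -m pendant '[[0,-0.03,0.4,0,0,0,1],[0,-0.03,0.8,0,0,0,1],[0,-0.03,1.2,0,0,0,0.6],[0,-0.03,1.6,0,0,0,0.4],[0,-0.03,2.0,0,0,0,0.4],[0,-0.03,2.3,0,0,0,0.4],[0,-0.03,2.5,0,0,0,0.4],[0,-0.03,2.7,0,0,0,0.4],[0,-0.03,2.81,0,0,0,0.4],[0,-0.03,2.81,0,0,0,0.4]]' 40; python3 - <<'E'
from h import *
p,d=manip.camera("side");q,e=manip.camera("top")
a=cv2.resize(p[220:380,190:350],(600,600),interpolation=cv2.INTER_CUBIC)
cv2.imwrite("pics/c3.png",a[...,::-1])
E
```

```text
clock: 3.6
position: [0.5463, -0.1489, 0.1047]
ee_rot: [0.556, 0.831, -0.0, -0.0]
ft_force: [-0.1, -0.6, 0.1]
grip_width: 0.698
grasp_force: 0.0
```

View pics/c3.png

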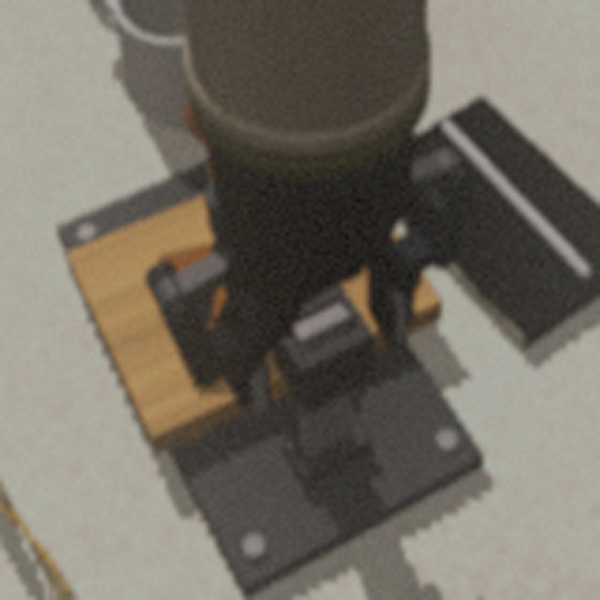

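The fingers straddle the head: tips at about (250,390) and (400,335), with the bar end between them at (322,322). I'll close now.

```bash
python3 -m pendant '[[0,0,0,0,0,0,0.2],[0,0,0,0,0,0,0.1],[0,0,0,0,0,0,0],[0,0,0,0,0,0,-0.1],[0,0,0,0,0,0,-0.2],[0,0,0,0,0,0,-0.3],[0,0,0,0,0,0,-0.5],[0,0,0,0,0,0,-0.5],[0,0,0,0,0,0,-0.5],[0,0,0,0,0,0,-0.5]]' 60
```

```text
clock: 4.95
position: [0.5472, -0.1485, 0.1053]
ee_rot: [0.556, 0.831, 0.001, 0.001]
ft_force: [5.1, 1.6, 0.6]
grip_width: 0.413
grasp_force: 59.7
```

```bash
python3 -m pendant '[[0,0.02,0.02,0,0,0,-0.5],[0,0.02,0.05,0,0,0,-0.5],[0,0.02,0.07,0,0,0,-0.5],[0,0.02,0.1,0,0,0,-0.5],[0,0.02,0.12,0,0,0,-0.5],[0,0.02,0.15,0,0,0,-0.5],[0,0.02,0.17,0,0,0,-0.5],[0,0.02,0.2,0,0,0,-0.5],[0,0.02,0.22,0,0,0,-0.5],[0,0.02,0.24,0,0,0,-0.5]]' 80
```

```text
clock: 6.2
position: [0.5475, -0.1484, 0.0935]
ee_rot: [0.556, 0.831, -0.0, 0.0]
ft_force: [-0.2, 2.2, 7.6]
grip_width: 0.409
grasp_force: 85.1
```

```bash
python3 -m pendant '[[0,0,0.01,0,0,0,-0.5],[0,0,0.02,0,0,0,-0.5],[0,0,0.03,0,0,0,-0.5],[0,0,0.04,0,0,0,-0.5],[0,0,0.05,0,0,0,-0.5],[0,0,0.06,0,0,0,-0.5],[0,0,0.07,0,0,0,-0.5],[0,0,0.08,0,0,0,-0.5],[0,0,0.09,0,0,0,-0.5],[0,0,0.1,0,0,0,-0.5]]'
```

```text
clock: 7.45
position: [0.5475, -0.1484, 0.0885]
ee_rot: [0.556, 0.831, -0.0, 0.0]
ft_force: [1.0, 1.4, 8.1]
grip_width: 0.407
grasp_force: 85.1
```

```bash
python3 -m pendant '[[0,0,0.01,0,0,0,-0.5],[0,0,0.02,0,0,0,-0.5],[0,0,0.03,0,0,0,-0.5],[0,0,0.03,0,0,0,-0.5],[0,0,0.04,0,0,0,-0.5],[0,0,0.04,0,0,0,-0.5],[0,0,0.05,0,0,0,-0.5],[0,0,0.05,0,0,0,-0.5],[0,0,0.06,0,0,0,-0.5],[0,0,0.06,0,0,0,-0.5]]'
```

```text
clock: 8.7
position: [0.5476, -0.1486, 0.0859]
ee_rot: [0.556, 0.831, -0.0, 0.0]
ft_force: [-1.6, 0.9, 12.3]
grip_width: 0.411
grasp_force: 85.7
```

```bash
python3 -m pendant '[[0,0,0.01,0,0,0,-0.5],[0,0,0.01,0,0,0,-0.5],[0,0,0.02,0,0,0,-0.5],[0,0,0.02,0,0,0,-0.5],[0,0,0.03,0,0,0,-0.5],[0,0,0.03,0,0,0,-0.5],[0,0,0.04,0,0,0,-0.5],[0,0,0.04,0,0,0,-0.5],[0,0,0.04,0,0,0,-0.5],[0,0,0.04,0,0,0,-0.5]]'
```

```text
clock: 9.95
position: [0.5477, -0.1489, 0.0838]
ee_rot: [0.556, 0.831, -0.0, 0.001]
ft_force: [-0.0, 0.7, 9.7]
grip_width: 0.408
grasp_force: 85.5
```

```bash
python3 -m pendant '[[0,0,0.01,0,0,0,-0.5],[0,0,0.01,0,0,0,-0.5],[0,0,0.02,0,0,0,-0.5],[0,0,0.02,0,0,0,-0.5],[0,0,0.03,0,0,0,-0.5],[0,0,0.03,0,0,0,-0.5],[0,0,0.04,0,0,0,-0.5],[0,0,0.04,0,0,0,-0.5],[0,0,0.04,0,0,0,-0.5],[0,0,0.04,0,0,0,-0.5]]'
```

```text
clock: 11.2
position: [0.548, -0.1493, 0.0823]
ee_rot: [0.556, 0.831, -0.0, 0.001]
ft_force: [-0.5, -1.3, 12.9]
grip_width: 0.408
grasp_force: 86.0
```

```bash
python3 -m pendant '[[0,0,0.01,0,0,0,-0.5],[0,0,0.01,0,0,0,-0.5],[0,0,0.02,0,0,0,-0.5],[0,0,0.02,0,0,0,-0.5],[0,0,0.03,0,0,0,-0.5],[0,0,0.03,0,0,0,-0.5],[0,0,0.04,0,0,0,-0.5],[0,0,0.04,0,0,0,-0.5],[0,0,0.04,0,0,0,-0.5],[0,0,0.04,0,0,0,-0.5]]'; python3 - <<'E'
from h import *
p,d=manip.camera("side")
cv2.imwrite("pics/c4.png",cv2.resize(p[220:380,190:350],(600,600),interpolation=cv2.INTER_CUBIC)[...,::-1])
E
```

```text
clock: 12.45
position: [0.548, -0.1493, 0.0801]
ee_rot: [0.557, 0.831, -0.0, 0.001]
ft_force: [0.9, -2.0, 10.2]
grip_width: 0.412
grasp_force: 85.8
```

View pics/c4.png

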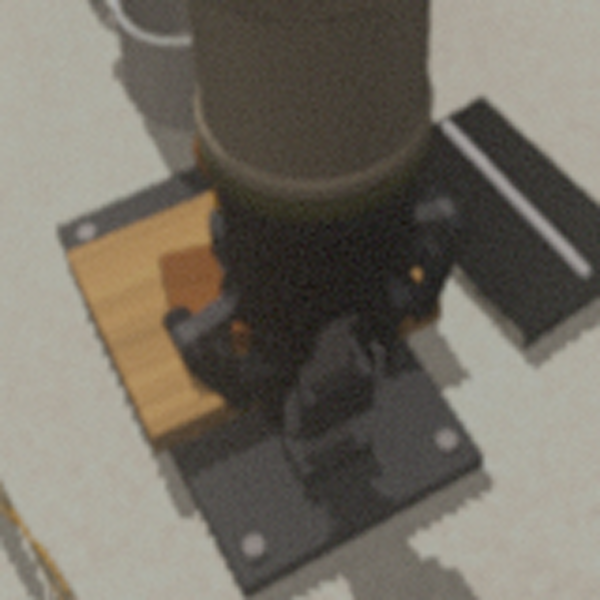

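The head has come well down: the bar now stands up through it at (340,350), held between the fingers. Board and block haven't moved. I'll keep pressing in small steps.

```bash
python3 -m pendant '[[0,0,0.01,0,0,0,-0.5],[0,0,0.01,0,0,0,-0.5],[0,0,0.02,0,0,0,-0.5],[0,0,0.02,0,0,0,-0.5],[0,0,0.03,0,0,0,-0.5],[0,0,0.03,0,0,0,-0.5],[0,0,0.04,0,0,0,-0.5],[0,0,0.04,0,0,0,-0.5],[0,0,0.04,0,0,0,-0.5],[0,0,0.04,0,0,0,-0.5]]'
```

```text
clock: 13.75
position: [0.5483, -0.1494, 0.0792]
ee_rot: [0.556, 0.831, -0.0, 0.001]
ft_force: [-3.1, -0.3, 21.9]
grip_width: 0.407
grasp_force: 87.4
```

```bash
python3 -m pendant '[[0,0,0,0,0,0,-0.5],[0,0,0,0,0,0,-0.5],[0,0,0.005,0,0,0,-0.5],[0,0,0.005,0,0,0,-0.5],[0,0,0.01,0,0,0,-0.5],[0,0,0.01,0,0,0,-0.5],[0,0,0.01,0,0,0,-0.5],[0,0,0.01,0,0,0,-0.5],[0,0,0.01,0,0,0,-0.5],[0,0,0.01,0,0,0,-0.5]]'
```

```text
clock: 15.0
position: [0.5483, -0.1494, 0.0791]
ee_rot: [0.556, 0.831, -0.0, 0.002]
ft_force: [-5.3, -1.0, 25.1]
grip_width: 0.407
grasp_force: 87.8
```

```bash
python3 -m pendant '[[0,-0.01,-0.02,0,0,0,-0.5],[0,-0.02,-0.04,0,0,0,-0.5],[0,-0.02,-0.06,0,0,0,-0.5],[0,-0.02,-0.06,0,0,0,-0.5],[0,-0.02,-0.06,0,0,0,-0.1],[0,-0.02,-0.06,0,0,0,0.1],[0,-0.02,-0.06,0,0,0,0.3],[0,-0.02,-0.06,0,0,0,0.5],[0,-0.02,-0.06,0,0,0,0.5],[0,-0.02,-0.06,0,0,0,0.5]]' 40
```

```text
clock: 16.25
position: [0.5462, -0.1489, 0.0793]
ee_rot: [0.556, 0.831, -0.0, -0.0]
ft_force: [0.1, -0.1, 0.3]
grip_width: 0.748
grasp_force: 0.0
```

```bash
python3 -m pendant '[[0,0,-0.9,0,0,0,0.5],[0,0,-2.0,0,0,0,0.5],[0,-0.5,-3.0,0,0,-1.2,0.5],[0,-1.2,-3.4,0,0,-2.5,0.5],[0,-2,-3.4,0,0,-3.8,0.5],[0,-3,-3.4,0,0,-5.1,0.5],[0,-3,-3.4,0,0,-6.4,0.5],[0,-3,-3.4,0,0,-7.7,0.5],[0,-3,-3.4,0,0,-9.0,0.5],[0,-3,-3.4,0,0,-10.3,0.5]]' 40
python3 - <<'E'
from h import *
np.set_printoptions(precision=4,suppress=True)
o=manip.get_obs();print(o['position'],o['joint_pos']);print(R.from_quat(o['ee_rot']).as_matrix())
T={}
for n in("side","top"):
    p,d=manip.camera(n);c=manip.get_calibration(n)
    cv2.imwrite(f"pics/{n}5.png",p[...,::-1])
    for t in("jaw_head","handle","bar_top","jaw","block","board"):
        for k in manip.tip_of(t,n)[:1]: T[n,t]=k["pixel"];print(n,t,round(k["p"],2),k["pixel"])
    r,q=np.mgrid[0:420,0:560];P=np.array(c["xyz"])+np.stack([(q-c["cx"])/c["fx"],-(r-c["cy"])/c["fy"],-np.ones_like(q)],-1)@R.from_quat(c["orientation"]).as_matrix().T*d[...,None]
    m=(d>0)&(np.hypot(P[...,0]-.514,P[...,1]+.065)<.03)&(P[...,2]>.135)&(P[...,2]<.2);p=P[m]
    if len(p):print("ball",len(p),p.mean(0),p.min(0),p.max(0))
cs,ct=manip.get_calibration("side"),manip.get_calibration("top")
for t in("jaw_head","handle","bar_top","jaw"):
    if("side",t)in T and("top",t)in T:print("tri",t,tri(cs,T["side",t],ct,T["top",t]))
a=cv2.imread("pics/side5.png");b=cv2.imread("pics/top5.png")
cv2.imwrite("pics/c5.png",np.hstack([cv2.resize(a[210:390,180:360],(400,400),interpolation=2),cv2.resize(b[150:310,270:430],(400,400),interpolation=2)]))
E
```

```text
clock: 17.5
position: [0.4076, -0.206, 0.2494]
ee_rot: [-0.132, 0.991, -0.0, -0.0]
ft_force: [0.2, 0.4, 0.5]
grip_width: 0.75
grasp_force: 0.0
[ 0.4076 -0.206   0.2494] [ 1.0117 -0.014  -0.6291  1.8473 -0.0082  1.3055  2.2206]
[[-0.9651 -0.2619 -0.    ]
 [-0.2619  0.9651 -0.0003]
 [ 0.0001 -0.0003 -1.    ]]
side jaw_head 0.84 [278.3, 320.4]
side handle 0.9 [251.1, 259.3]
side bar_top 0.84 [273.5, 305.5]
side jaw 0.91 [277.0, 324.3]
side block 0.7 [254.6, 301.5]
ball 281 [ 0.5136 -0.0746  0.1595] [ 0.4981 -0.0847  0.1352] [ 0.5291 -0.0578  0.17  ]
top jaw_head 0.73 [387.3, 222.7]
top handle 0.7 [354.0, 231.6]
top bar_top 0.93 [396.4, 219.4]
top jaw 0.64 [388.3, 225.2]
top block 0.87 [348.3, 241.4]
top board 0.84 [335.4, 239.3]
ball 236 [ 0.5129 -0.0662  0.1617] [ 0.4986 -0.0815  0.148 ] [ 0.5285 -0.0519  0.1695]
tri jaw_head [ 0.5481 -0.1463  0.0757]
tri handle [ 0.516  -0.0693  0.1514]
tri bar_top [ 0.5433 -0.1524  0.133 ]
tri jaw [ 0.5447 -0.1495  0.0689]
```

View pics/c5.png

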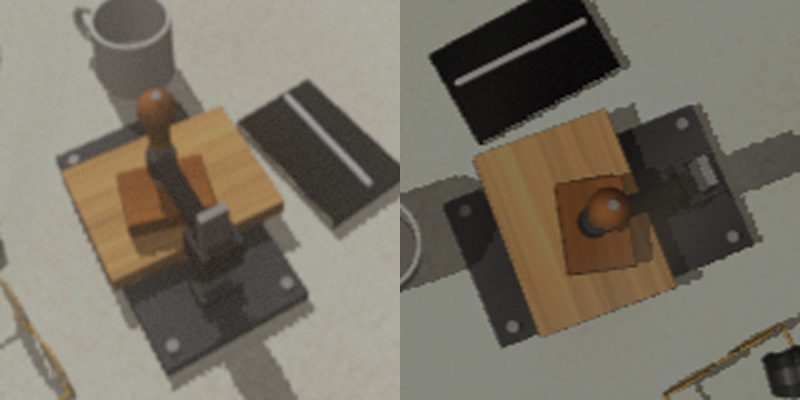

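The jaw stays by itself: in the top crop the ball is at (609,208), and in the side crop the head is at (213,235) with the bar end at (212,215). Board and block haven't moved. Next I'll go above the ball.

```bash
python3 -m pendant '[[-0.5,0.4,0,0,0,-0.6,0.3],[-1.1,0.85,0,0,0,-1.2,0.3],[-1.7,1.3,0,0,0,-1.8,0.3],[-2.2,1.7,0.2,0,0,-2.4,0.3],[-2.6,1.95,0.5,0,0,-3.2,0.3],[-2.78,2.08,0.8,0,0,-3.2,0.3],[-2.78,2.08,1.0,0,0,-3.2,0.3],[-2.78,2.08,1.0,0,0,-3.2,0.3],[-2.78,2.08,1.0,0,0,-3.2,0.3],[-2.78,2.08,1.0,0,0,-3.2,0.3]]' 30; python3 -c "
from h import *
o=manip.get_obs();print(o['position'],o['joint_pos'],R.from_quat(o['ee_rot']).as_matrix().round(3))"
```

```text
clock: 19.45
position: [0.5155, -0.0705, 0.1999]
ee_rot: [-0.345, 0.939, -0.0, 0.0]
ft_force: [1.0, -0.4, -0.0]
grip_width: 0.651
grasp_force: 0.0
[ 0.5155103  -0.07054271  0.19989305] [ 0.76976257  0.21702608 -0.80424685  1.76381141  0.16607869  1.22952035
  2.19666555] [[-0.762 -0.648  0.001]
 [-0.648  0.762 -0.001]
 [-0.    -0.001 -1.   ]]
```

```bash
python3 -m pendant '[[0,0.03,0.2,0,0,-0.5,0.3],[0,0.03,0.4,0,0,-1,0.3],[0,0.03,0.6,0,0,-1,0.3],[0,0.03,0.8,0,0,-1,0.3],[0,0.03,0.95,0,0,-1,0.3],[0,0.03,1.06,0,0,-1,0.3],[0,0.03,1.06,0,0,-1,0.1],[0,0.03,1.06,0,0,-1,0],[0,0.03,1.06,0,0,-1,-0.05],[0,0.03,1.06,0,0,-1,-0.1]]' 30; python3 - <<'E'
from h import *
o=manip.get_obs();print(o['position'],o['joint_pos'],R.from_quat(o['ee_rot']).as_matrix().round(3))
a=manip.camera("side")[0];b=manip.camera("top")[0]
cv2.imwrite("pics/c6.png",np.hstack([cv2.resize(a[220:340,190:310],(400,400),interpolation=2),cv2.resize(b[150:310,270:430],(400,400),interpolation=2)])[...,::-1])
E
```

```text
clock: 20.7
position: [0.5146, -0.0689, 0.1465]
ee_rot: [-0.41, 0.912, -0.0, 0.0]
ft_force: [0.2, 0.3, 0.0]
grip_width: 0.45
grasp_force: 0.0
[ 0.51456548 -0.06890957  0.14651993] [ 0.76070023  0.2778706  -0.80925371  1.82735112  0.22171294  1.12915955
  2.29100334] [[-0.664 -0.748  0.   ]
 [-0.748  0.664 -0.   ]
 [-0.    -0.    -1.   ]]
```

View pics/c6.png

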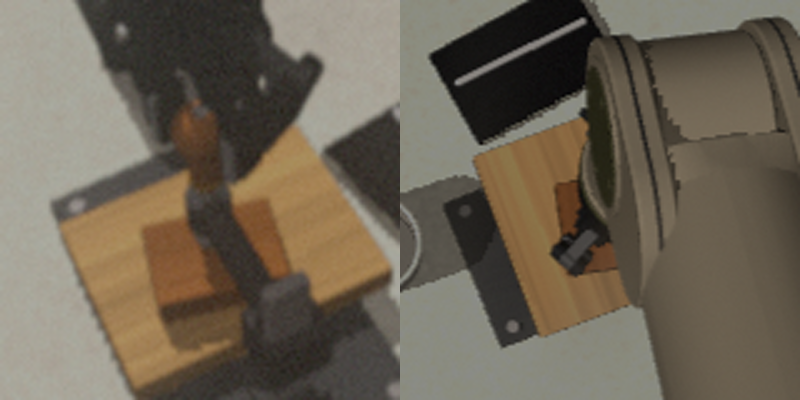

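The ball at (200,135) in the side crop sits between the fingers. I'll close gently.

```bash
python3 -m pendant '[[0,0,0,0,0,0,-0.15],[0,0,0,0,0,0,-0.2],[0,0,0,0,0,0,-0.22],[0,0,0,0,0,0,-0.25],[0,0,0,0,0,0,-0.28],[0,0,0,0,0,0,-0.32],[0,0,0,0,0,0,-0.4],[0,0,0,0,0,0,-0.5],[0,0,0,0,0,0,-0.5],[0,0,0,0,0,0,-0.5]]' 25
```

```text
clock: 22.05
position: [0.5144, -0.0684, 0.1464]
ee_rot: [-0.41, 0.912, 0.0, -0.0]
ft_force: [-2.5, 3.8, 4.7]
grip_width: 0.351
grasp_force: 24.5
```

```bash
python3 -m pendant '[[0,0.02,-0.01,0,0,0,-0.5],[0,0.02,-0.01,0,0,0.5,-0.5],[0,0.02,-0.01,0,0,1,-0.5],[0,0.02,-0.01,0,0,1.6,-0.5],[0,0.02,-0.01,0,0,2.2,-0.5],[0,0.02,-0.01,0,0,2.8,-0.5],[0,0.02,-0.01,0,0,3.4,-0.5],[0,0.02,-0.01,0,0,4,-0.5],[0,0.02,-0.01,0,0,4,-0.5],[0,0.02,-0.01,0,0,4,-0.5]]'; python3 -c "
from h import *
o=manip.get_obs();print(o['torque'],o['joint_pos'],R.from_quat(o['ee_rot']).as_matrix().round(3))"
```

```text
clock: 23.3
position: [0.5138, -0.0684, 0.1468]
ee_rot: [-0.144, 0.99, -0.0, 0.0]
ft_force: [0.5, 0.7, 1.5]
grip_width: 0.357
grasp_force: 25.1
[ 0.29351388  0.07453699 -0.02439825] [ 0.69443993  0.25734945 -0.73025912  1.83186682  0.18987145  1.12281202
  1.7569111 ] [[-0.959 -0.284  0.   ]
 [-0.284  0.959 -0.   ]
 [-0.    -0.    -1.   ]]
```

```bash
python3 -m pendant '[[0,0,0,0,0,0.8,-0.5],[0,0,0,0,0,1.7,-0.5],[0,0,0,0,0,2.6,-0.5],[0,0,0,0,0,3.5,-0.5],[0,0,0,0,0,4.4,-0.5],[0,0,0,0,0,5.3,-0.5],[0,0,0,0,0,6.2,-0.5],[0,0,0,0,0,7.1,-0.5],[0,0,0,0,0,8,-0.5],[0,0,0,0,0,8,-0.5]]'; python3 -c "
from h import *
o=manip.get_obs();print(o['torque'],o['joint_pos'],R.from_quat(o['ee_rot']).as_matrix().round(3))"
```

```text
clock: 24.55
position: [0.514, -0.0688, 0.1474]
ee_rot: [0.404, 0.915, -0.0, 0.001]
ft_force: [-1.4, -1.5, 6.5]
grip_width: 0.353
grasp_force: 25.4
[-0.07789837  0.36120327 -0.00122419] [ 0.57121185  0.23062236 -0.58706196  1.8369846   0.14278963  1.11472735
  0.67320491] [[-0.674  0.739  0.001]
 [ 0.739  0.674 -0.001]
 [-0.001 -0.    -1.   ]]
```

```bash
python3 -m pendant '[[0,0,-0.01,0,0,0.8,-0.5],[0,0,-0.02,0,0,1.7,-0.5],[0,0,-0.02,0,0,2.6,-0.5],[0,0,-0.02,0,0,3.5,-0.5],[0,0,-0.02,0,0,4.4,-0.5],[0,0,-0.02,0,0,5.3,-0.5],[0,0,-0.02,0,0,6.2,-0.5],[0,0,-0.02,0,0,7.1,-0.5],[0,0,-0.02,0,0,8,-0.5],[0,0,-0.02,0,0,8,-0.5]]'; python3 -c "
from h import *
o=manip.get_obs();print(o['torque'],o['joint_pos'],R.from_quat(o['ee_rot']).as_matrix().round(3))"
```

```text
clock: 25.8
position: [0.5139, -0.0691, 0.1477]
ee_rot: [0.827, 0.563, -0.0, 0.001]
ft_force: [3.5, -2.9, -1.5]
grip_width: 0.354
grasp_force: 25.3
[-0.44481616 -0.18068513  0.00150159] [ 0.46108864  0.21294436 -0.46131618  1.8418683   0.10628658  1.11019388
 -0.41393326] [[ 0.367  0.93   0.001]
 [ 0.93  -0.367 -0.001]
 [-0.001  0.001 -1.   ]]
```

```bash
python3 -m pendant '[[0,0,0,0,0,0.8,-0.5],[0,0,0,0,0,1.7,-0.5],[0,0,0,0,0,2.6,-0.5],[0,0,0,0,0,3.5,-0.5],[0,0,0,0,0,4.4,-0.5],[0,0,0,0,0,5.3,-0.5],[0,0,0,0,0,6.2,-0.5],[0,0,0,0,0,7.1,-0.5],[0,0,0,0,0,8,-0.5],[0,0,0,0,0,8,-0.5]]'; python3 -c "
from h import *
o=manip.get_obs();print(o['torque'],o['joint_pos'],R.from_quat(o['ee_rot']).as_matrix().round(3))"
```

```text
clock: 27.05
position: [0.5148, -0.0696, 0.1483]
ee_rot: [0.999, 0.039, 0.001, 0.001]
ft_force: [6.5, -5.5, -1.1]
grip_width: 0.355
grasp_force: 25.4
[-0.6667337  -1.1111491   0.05148156] [ 0.35924327  0.20038208 -0.34660284  1.84608431  0.07747852  1.10501294
 -1.50804601] [[ 0.997  0.078  0.003]
 [ 0.078 -0.997 -0.002]
 [ 0.003  0.002 -1.   ]]
```

```bash
python3 -m pendant '[[0,0,0,0,0,0.8,-0.5],[0,0,0,0,0,1.6,-0.5],[0,0,0,0,0,2.4,-0.5],[0,0,0,0,0,3.2,-0.5],[0,0,0,0,0,4.0,-0.5],[0,0,0,0,0,4.8,-0.5],[0,0,0,0,0,5.4,-0.5],[0,0,0,0,0,5.8,-0.5],[0,0,0,0,0,5.8,-0.5],[0,0,0,0,0,5.8,-0.5]]'; python3 -c "
from h import *
o=manip.get_obs();print(o['torque'],o['joint_pos'],R.from_quat(o['ee_rot']).as_matrix().round(3))"
```

```text
clock: 28.3
position: [0.515, -0.0707, 0.1489]
ee_rot: [0.934, -0.357, 0.002, 0.001]
ft_force: [3.9, -8.4, 4.7]
grip_width: 0.357
grasp_force: 25.7
[-1.67056747 -0.71403636  0.01725383] [ 0.28962477  0.19298282 -0.2680406   1.84906842  0.06019957  1.1033348
 -2.3016765 ] [[ 0.745 -0.667  0.004]
 [-0.667 -0.745 -0.003]
 [ 0.005 -0.    -1.   ]]
```

```bash
python3 -m pendant '[[0.01,0.005,-0.01,0,0,0,-0.5],[0.02,0.01,-0.015,0,0,0,-0.5],[0.03,0.012,-0.015,0,0,0,-0.5],[0.03,0.012,-0.015,0,0,0,-0.2],[0.03,0.012,-0.015,0,0,0,0],[0.03,0.012,-0.015,0,0,0,0.2],[0.03,0.012,-0.015,0,0,0,0.3],[0.03,0.012,-0.015,0,0,0,0.3],[0.03,0.012,-0.3,0,0,0,0.3],[0.03,0.012,-0.6,0,0,0,0.3]]'
```

```text
clock: 29.55
position: [0.5146, -0.0696, 0.1791]
ee_rot: [0.934, -0.358, 0.0, -0.0]
ft_force: [0.5, 0.6, -0.4]
grip_width: 0.649
grasp_force: 0.0
```

```bash
python3 -m pendant '[[0,0,-0.6,0,0,0,0.3],[0,0,-1.2,0,0,0,0.3],[0,0,-1.8,0,0,0,0.3],[0,-0.7,-2,0,0,0,0.3],[0,-1.5,-2,0,0,0,0.3],[0,-2.4,-2,0,0,0,0.3],[0,-3.2,-2,0,0,0,0.3],[0,-3.2,-2,0,0,0,0.3],[0,-3.2,-2,0,0,0,0.3],[0,-3.2,-2,0,0,0,0.3]]'
python3 - <<'E'
from h import *
np.set_printoptions(precision=4,suppress=True)
T={}
for n in("side","top"):
    p,d=manip.camera(n);cv2.imwrite(f"pics/{n}7.png",p[...,::-1])
    for t in("handle","jaw_head","block","board"):
        for k in manip.tip_of(t,n)[:1]: T[n,t]=k["pixel"];print(n,t,round(k["p"],2),k["pixel"])
a=cv2.imread("pics/side7.png");b=cv2.imread("pics/top7.png")
cv2.imwrite("pics/c7.png",np.hstack([cv2.resize(a[210:390,180:360],(400,400),interpolation=2),cv2.resize(b[150:310,270:430],(400,400),interpolation=2)]))
E
```

```text
clock: 30.8
position: [0.6212, 0.0481, 0.2785]
ee_rot: [0.933, -0.359, 0.0, 0.0]
ft_force: [-0.2, -0.6, -0.2]
grip_width: 0.652
grasp_force: 0.0
side handle 0.57 [251.4, 260.0]
side jaw_head 0.71 [277.0, 318.2]
side block 0.66 [255.3, 299.4]
side board 0.53 [280.3, 342.2]
top jaw_head 0.45 [394.0, 224.5]
top block 0.36 [390.3, 223.0]
```

View pics/c7.png

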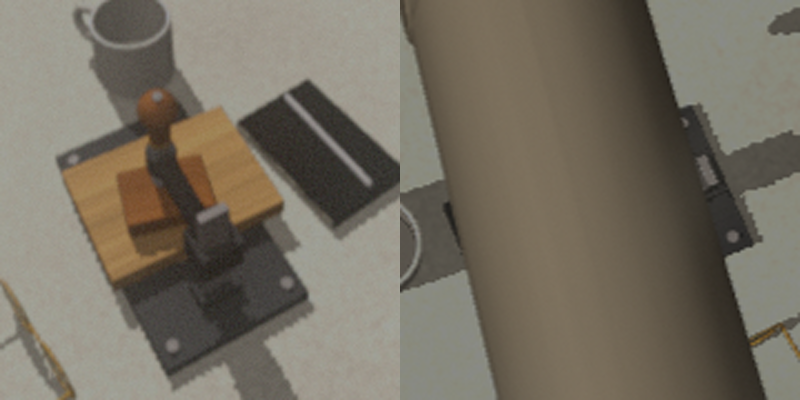

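In the side crop the jaw sits as it did when bound, with the head at (213,235) and the ball at (158,107). Block and board haven't moved and the robot is clear, so I'll hand in.

```bash
python3 -c "
from workcell import manip
print(manip.hand_in())"
```

```text
the job is handed in; nothing more can be done
None
```

I slid the jaw down, bound it on the block with a slow push of about 25 N, turned the handle 270° clockwise, then let go and handed in at about 31 s; in the last side picture board, block and jaw were in place, though I did not measure the force under the foot and the hand-in returned no verdict.

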